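# Fit the three-hole pipe flange on the tacking fixture

## Task

On the welding table, pick up the pipe flange that has three holes in its disc, turn it so that its holes line up with the three studs of the square fixture plate, and lower it, still in the gripper, over the studs until it lies flat on the plate; do not drop it on. Let go of it, and leave the four-hole flange and the flange without holes where they lie.

Things in the scene. Friction and masses are not known exactly. Their poses are not given: they have to be found in the camera images.
- fixture: Fixed square plate, 160 x 160 x 20 mm, with three upright studs on top, each 12 mm thick, 25 mm tall (tips 45 mm above the table), tapered over the last 5 mm. Origin: centre of the underside, on the table; z up. Studs stand 50 mm from the centre, one towards +x, the others 120 degrees either way. They stand 17 mm out of a fitted disc: grip the pipe above that.
- flange3: Steel disc, 150 mm diameter, 8 mm thick, flat on the table, a pipe stub (42 mm outside) welded upright at its centre, rim 68 mm above the underside; 0.6 to 0.95 kg. Origin: centre of the underside; z up. THREE through holes, 32 mm wide, centres 50 mm from the axis, one towards +x, the others 120 degrees either way: fits in any of three positions, with about 10 mm (11 degrees) of play either side.
- flange4: Steel disc, 150 mm diameter, 8 mm thick, flat on the table, a pipe stub (42 mm outside) welded upright at its centre, rim 68 mm above the underside; 0.6 to 0.95 kg. Origin: centre of the underside; z up. A bystander with FOUR holes, 90 degrees apart.
- blind: Steel disc, 150 mm diameter, 8 mm thick, flat on the table, a pipe stub (42 mm outside) welded upright at its centre, rim 68 mm above the underside; 0.6 to 0.95 kg. Origin: centre of the underside; z up. A bystander with NO holes.
Mind the look-alikes: they are no part of the job. Leave any blue look-alike of the flange3 alone.

How it is judged (in metres and radians):
On the way:
1. the three-hole flange, held in the gripper, has been lowered over the studs: upright, centred within 16 mm, and the studs at least 10 mm into its holes (horizontal distance between flange3 and fixture below 0.016 m and angle between flange3's own z axis and vertical below 0.12 rad and z of flange3 in the frame of fixture below 0.035 m and contact force between the fingers and flange3 above 1 N), for 0.1 s.
At the end, for the whole second after the job is handed in: The three-hole flange is at rest on the fixture plate with the studs through its holes: underside 17 to 23.5 mm above the table (plate top at 20 mm), within 16 mm of the plate's centre, tilted less than 0.06 rad; the two other flanges are within 30 mm of where they were (horizontal distance between flange3 and fixture below 0.016 m and angle between flange3's own z axis and vertical below 0.06 rad and z of flange3 in the frame of fixture between 0.017 and 0.0235 m and linear speed of flange3 below 0.02 m/s and distance of each of flange4, blind from where it was at the start of the episode below 0.03 m); the robot touches nothing.
It fails at once if the four-hole flange or the flange without holes is moved by more than 30 mm (distance of any of flange4, blind from where it was at the start of the episode above 0.03 m).
It also fails if it takes over 37 s, if anything falls off the work surface, if the arm or the gripper's body presses on something with over 40 N, if the wrist force passes 120 N, or if a joint passes its speed limit or range.

## Robot

A 6-joint arm with a two-finger parallel gripper is mounted at the origin on the work surface. World frame = base frame: x ahead of the robot, y to its left, z up, the work surface at z = 0. Lengths are in mm, angles in rad, forces in N, time in s.
With the tool pointing down it reaches from about 300 to 775 mm from the base axis. Payload 14.6 kg.
Tool frame: the origin (TCP) lies between the finger pads; the fingertips stand ahead of it and the grasp point (between the pads) lies 11 mm behind it (manip.finger_overhang is the z of the fingertips in the tool frame, in mm); z points along the fingers, y is the line along which they close (so a half turn about z gives the same grasp; the last joint's range is limited). The gripper opens to 94 mm and grips with 3 to 60 N. Pads are 16 mm wide; open, the fingers measure 119 mm over their backs; the gripper's body (75 mm by 177 mm) begins 78 mm behind the grasp point.
Start: joints at [-1.267, 0.3, 1.521, -0, 1.321, -0.067], TCP at [199.291, -512.613, 185.746] pointing down, gripper open.
Joint ranges: [-3.03, 3.03], [-0.79, 2.21], [0.23, 2.52], [-1.04, 4.18], [0, 3.07], [-2.55, 2.55]. Speed limits (rad/s): [2.22, 2.22, 2.57, 3.14, 3.14, 3.14].

## Interface

Orientations are given as [roll, pitch, yaw] about the fixed x, y, z axes, in that order (R = Rz(yaw) Ry(pitch) Rx(roll)).
In Python, from cell import manip gives the robot as it stands.
- The arm moves only by the tool jog_arm, never from a script. Its argument "series" is a list of rows, each a list of 7 numbers: the shift along the world's x, y, z as a fraction of full scale, then the turn, a rotation vector about the world's x, y, z as a fraction of full scale, then the closure, from 0 (fully open) to 1 (shut). In form: [[dx, dy, dz, wx, wy, wz, fingers], ...]. A call has 1 to 8 rows; each row is the pose to reach, as a shift and turn from the pose commanded when the call began; what a row does not reach only later rows make up. Full scale, the value 1, is 120 mm for a shift and 90 degrees for a turn. A row lasts 1/12 s, in which the tool goes at most 41.7 mm and 7.16 degrees, less where a joint would pass 70% of its speed; a pose out of reach is approached as far as the arm can. A call with a number of a shift or a turn outside -1 to 1 is refused whole. A call with a gripper value outside its range is refused whole. The fingers move at their own pace and stop on an object; "grip_force" is the grip in N (left out, the last holds). Time passes only in rows, so rows that repeat a pose let the fingers close. It gives the time, the measured TCP pose, the force, the opening and the grip force at its end, in the units of the state.
- manip.read_state(): the state, without advancing time (a new reading comes with each control period).
- manip.camera(name): name is "scene" or "side" or "wrist"; returns a dict with "frame" (384x512x3 uint8, red, green, blue), "vfov" (degrees; the focal length in pixels is half the picture's height over the tangent of half this angle, whatever the lens; pixels are square), "cx", "cy" (the principal point, pixels), "R" (3x3) and "t" (3): a world point X has camera coordinates R X + t; the wrist camera has in their place "hand_eye" (4x4, takes a point from camera to tool coordinates, whose origin is the TCP and whose axes are the flange's). Camera axes: x right, y down, z forward; pixel columns grow to the right and rows downward; lengths in mm; the calibration is good to about 2 mm. A picture is of the moment at which its call begins: read the wrist's pose just before it. There is no depth.
- manip.sign_off(): hands the job in; it is judged then, once.
The state is a dict: "clock": time; "joints": joint angles; "qd": joint speeds; "effort": joint torques, N m; "eef_pos": TCP position; "eef_rot": TCP orientation; "wrist_force": force on the tool from outside, world axes, zero at the start; "moment": the same for the moment, N m; "finger_gap": finger opening in mm; "finger_force": force on a finger pad.
Only numpy, scipy, OpenCV 4.12 (cv2) and the standard library are available. Lean on these libraries where they do the work, as an engineer would, in place of code of your own. Each camera call takes 0.05 s, during which the arm holds its last target. There are 200 camera calls.

## Working session

There is one attempt and no reset: what is moved stays moved. The work goes in short steps, Python scripts to look and compute and a tool call to move; the robot and the scene stay as the last step left them, time stands still between calls to the robot, and variables do not carry over. Pictures are saved under pics/ and viewed, at most 10 in all, crops included, and the job is handed in when it is done.

Besides the shell and the picture viewer there is one more tool, called after ">>>" as name([rows], argument=value, ...), one row to a line, values as JSON. jog_arm: Moves the arm, as the interface text tells. Its arguments: {"type":"object","properties":{"series":{"type":"array"},"grip_force":{"type":"number"}},"required":["series"]}

```bash
mkdir -p pics
cat > h.py <<'E'
import numpy as np, cv2
from cell import manip
from scipy.spatial.transform import Rotation as Ro
def cam(n):
    s=manip.read_state(); c=manip.camera(n); h,w=c["frame"].shape[:2]
    f=h/2/np.tan(np.radians(c["vfov"])/2)
    if n=="wrist":
        T=np.eye(4); T[:3,:3]=Ro.from_euler("xyz",s["eef_rot"]).as_matrix(); T[:3,3]=s["eef_pos"]
        M=T@np.array(c["hand_eye"]); Rw=M[:3,:3]; o=M[:3,3]
    else:
        Rw=np.array(c["R"]).T; o=-Rw@np.array(c["t"])
    return dict(im=c["frame"],f=f,cx=c["cx"],cy=c["cy"],Rw=Rw,o=o)
def plane(c,uv,z):
    uv=np.atleast_2d(np.array(uv,float))
    d=np.c_[(uv[:,0]-c["cx"])/c["f"],(uv[:,1]-c["cy"])/c["f"],np.ones(len(uv))]@c["Rw"].T
    return c["o"]+d*((z-c["o"][2])/d[:,2])[:,None]
def proj(c,X):
    p=(np.atleast_2d(X)-c["o"])@c["Rw"]; return p[:,:2]/p[:,2:]*c["f"]+[c["cx"],c["cy"]]
def save(im,n): cv2.imwrite("pics/"+n,cv2.cvtColor(im,cv2.COLOR_RGB2BGR))
E
python3 - <<'E'
from h import *
print(manip.read_state())
for n in("scene","side"):
    c=cam(n); save(c["im"],n+"1.png"); print(n,c["f"],c["o"],c["Rw"][:,2])
E
```

```text
{'clock': 0.0, 'joints': array([-1.26660028e+00,  3.00471471e-01,  1.52159868e+00,  9.10761000e-06,
        1.32069098e+00, -6.65926562e-02]), 'qd': array([-0.00037413, -0.00139741,  0.00117099,  0.00012706,  0.0013023 ,
        0.00065061]), 'effort': array([-4.15803597e-04, -5.31809592e+01, -3.52740884e+01,  7.08039198e-02,
        2.43794970e-02, -6.73856448e-05]), 'eef_pos': array([ 199.20893988, -512.34348548,  185.178696  ]), 'eef_rot': array([-3.14042735e+00, -8.65566113e-05,  3.70786389e-01]), 'wrist_force': array([-0.88792656, -0.34732834,  0.15388116]), 'moment': array([ 0.02556365, -0.04313359, -0.01411758]), 'finger_force': 0.0, 'finger_gap': 93.96260086754774}
scene 364.6097322891219 [1045.47488405 -146.76134149  742.11078337] [-0.64691438  0.00549982 -0.76254281]
side 478.31698351163374 [-384.7934018  -950.18802215 1020.04964496] [ 0.54523883  0.5355561  -0.64489866]
```

Run:
```python
import cv2,numpy as np
a=[cv2.imread(f"pics/{n}1.png") for n in("scene","side")]
cv2.imwrite("pics/both.png",cv2.resize(np.vstack(a),None,fx=.78,fy=.78))
```

```text
(no output)
```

View pics/scene1.png

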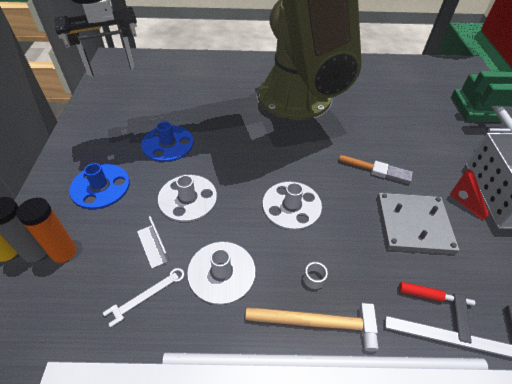

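View pics/side1.png

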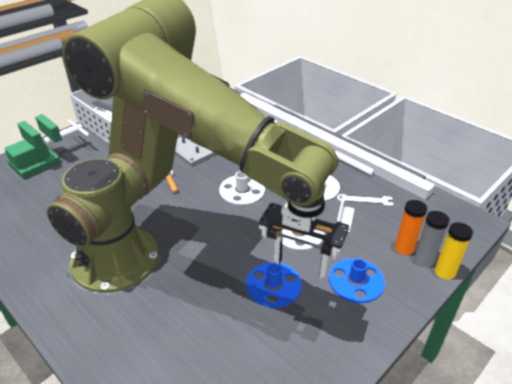

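The scene view shows white flanges at (187,197) and (292,204), the blind one at (221,270), two blue look-alikes at (167,142) and (99,185), and the fixture at (418,222). I'll enlarge the crops to count holes and see the studs.

Run:
```python
from h import *
c=cam("scene"); im=c["im"]
z=lambda r:cv2.resize(im[r[1]:r[3],r[0]:r[2]],(390,290),interpolation=cv2.INTER_CUBIC)
save(np.hstack([z((145,165,235,232)),z((247,170,337,237))]),"a.png")
save(np.vstack([np.hstack([z((145,165,235,232)),z((247,170,337,237))]),np.hstack([z((373,185,463,252)),z((170,225,260,292))])]),"crops.png")
w=((im.min(2)>165)).astype(np.uint8)
n,l,st,ce=cv2.connectedComponentsWithStats(w)
for i in range(1,n):
    if 500<st[i,4]<6000:
        cs,_=cv2.findContours((l==i).astype(np.uint8),cv2.RETR_EXTERNAL,cv2.CHAIN_APPROX_NONE)
        p=plane(c,cs[0][:,0,:],8)[:,:2].astype(np.float32)
        (x,y),r=cv2.minEnclosingCircle(p); print(st[i],np.round([x,y,r],1), np.round(cv2.fitEllipse(p)[0],1),np.round(cv2.fitEllipse(p)[1],1))
```

```text
[ 134   18  143   33 4064] [-409.5 -350.8  320.8] [-409.3 -341.9] [266.8 772.1]
[ 360   23   73   31 1983] [-406.4  458.4  213.2] [-413.6  441.9] [255.4 378.4]
[ 158  175   59   45 1406] [ 452.2 -305.    76.1] [ 452.6 -305.5] [148.  148.9]
[ 263  182   59   47 1344] [470.4 -35.9  75.7] [470.5 -35.6] [148.1 148.9]
[ 382  199   74   50 1264] [523.1 269.   95.2] [535.1 265.1] [127.4 160.8]
[137 216  29  52 597] [ 587.7 -373.2   71.6] [ 592.3 -372.5] [ 42.6 138.3]
[ 187  242   68   62 2713] [ 662.5 -204.1   75.2] [ 662.6 -204. ] [147.5 148.1]
[103 268  81  59 717] [ 719.4 -359.6   89.7] [ 726.5 -367.6] [ 36.7 193.3]
[362 303  16  46 527] [776.8 103.6  45.8] [772.6 103.2] [ 25.  113.2]
[ 386  316  126   40 1323] [795.3 254.1 120. ] [792.4 240.3] [ 22.7 388.3]
```

View pics/crops.png

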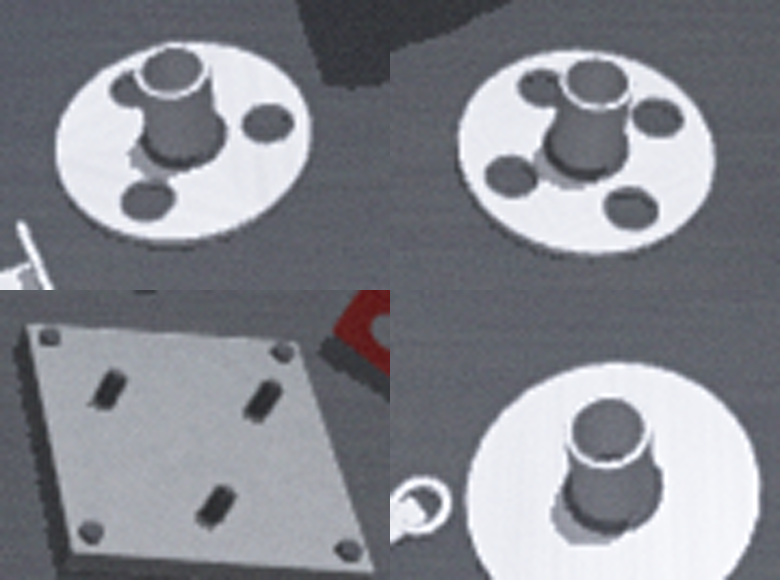

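Top-left crop is the three-hole flange (at 187,197); top-right has four holes, bottom-right is blind. Studs stand at about crop (110,390), (263,400), (215,505). The next step is measuring holes and studs.

Run:
```python
from h import *
c=cam("scene"); g=cv2.cvtColor(c["im"],cv2.COLOR_RGB2GRAY)
def blobs(r,th,z,lo,hi):
    w=(g[r[1]:r[3],r[0]:r[2]]<th).astype(np.uint8); n,l,st,ce=cv2.connectedComponentsWithStats(w)
    for i in range(1,n):
        if lo<st[i,4]<hi:
            uv=ce[i]+r[:2]; print(st[i,4],uv.round(1),plane(c,uv,z)[0].round(1))
print("studs");blobs((384,197,455,247),95,32,8,80)
print("holes");blobs((160,176,216,219),130,4,20,400)
m=((g>120)).astype(np.uint8); m[:, :375]=0; m[:, 460:]=0; m[:188]=0; m[252:]=0
cs,_=cv2.findContours(m,cv2.RETR_EXTERNAL,cv2.CHAIN_APPROX_NONE); k=max(cs,key=cv2.contourArea)
q=cv2.approxPolyDP(cv2.convexHull(k),5,True)[:,0]; print(q.tolist()); P=plane(c,q,20);print(P.round(1))
print(cv2.minAreaRect(plane(c,k[:,0],20)[:,:2].astype(np.float32)))
```

```text
studs
13 [437.3 199.2] [466.9 329.2  32. ]
39 [397.8 207.6] [496.  222.2  32. ]
45 [433.4 210.1] [501.5 308.5  32. ]
45 [422.5 234.5] [573.7 260.2  32. ]
15 [393.1 241.3] [593.6 186.9  32. ]
14 [452.3 244.8] [600.1 320.7  32. ]
holes
102 [165.  179.7] [ 394.4 -372.4    4. ]
100 [184.1 180.6] [ 396.4 -320.6    4. ]
72 [211.1 179.2] [ 389.3 -248.6    4. ]
330 [185.  193.5] [ 441.3 -312.6    4. ]
79 [206.3 193. ] [ 438.2 -257.3    4. ]
119 [209.9 213.7] [ 504.9 -242.1    4. ]
87 [178.7 210.8] [ 497.6 -321.1    4. ]
51 [163.4 215.6] [ 513.3 -356.9    4. ]
[[379, 193], [441, 197], [459, 249], [390, 245]]
[[440.  191.2  20. ]
 [449.4 349.2  20. ]
 [603.6 340.3  20. ]
 [596.3 182.8  20. ]]
((521.9638061523438, 265.4573059082031), (159.45799255371094, 159.77012634277344), 86.43181610107422)
```

>>> jog_arm([
  [0.3,0.25,0,0,0,0,0],
  [0.6,0.5,0,0,0,0,0],
  [0.9,0.75,0,0,0,0,0],
  [1,0.83,0,0,0,0,0],
], grip_force=35)

```text
clock: 0.53
eef_pos: [320.9, -411.0, 185.7]
eef_rot: [-3.141, -0.0, 0.371]
wrist_force: [0.4, -0.8, 0.2]
finger_gap: 94.2
finger_force: 0.0
```

>>> jog_arm([
  [0.3,0.25,0,0,0,0,0],
  [0.6,0.5,0,0,0,0,0],
  [0.8,0.7,0,0,0,0,0],
  [0.8,0.7,0,0,0,0,0],
])

```text
clock: 0.87
eef_pos: [418.9, -324.8, 185.6]
eef_rot: [-3.141, -0.001, 0.375]
wrist_force: [0.4, -0.7, -0.6]
finger_gap: 93.8
finger_force: 0.0
```

Run:
```python
from h import *
s=manip.read_state(); print(s["clock"],s["eef_pos"],s["eef_rot"],manip.finger_overhang)
c=cam("wrist"); save(c["im"],"w1.png"); print(c["o"],c["f"],proj(c,[[452.4,-305.2,8],[452.4,-305.2,68]]))
```

```text
0.8667 [ 418.8835472  -324.84522572  185.61738155] [-3.14095692e+00 -8.16725160e-04  3.75410968e-01] 8.0
[ 488.63383522 -297.34354127  384.68258312] 269.73122864259625 [[250.24680828 146.98834331]
 [249.45775943 152.0169615 ]]
```

View pics/w1.png

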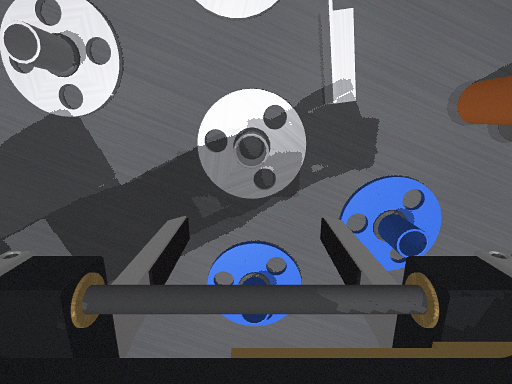

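The wrist view shows the three-hole flange centred at about (252,144), with holes at (215,140), (275,117) and (264,178), close to the predicted (250,147). The holes will give a better centre and yaw.

Run:
```python
from h import *
c=cam("wrist"); g=cv2.cvtColor(c["im"],cv2.COLOR_RGB2GRAY)
p=plane(c,[[215,140],[275,117],[264,178]],8)
ce=p.mean(0); d=p-ce; print(p.round(1),ce.round(1),np.hypot(d[:,0],d[:,1]),np.degrees(np.arctan2(d[:,1],d[:,0])))
m=(g>95).astype(np.uint8); l=cv2.connectedComponents(m)[1]
k=(l==l[110,250]).astype(np.uint8); q=cv2.findContours(k,cv2.RETR_EXTERNAL,cv2.CHAIN_APPROX_NONE)[0][0][:,0]
(x,y),r=cv2.minEnclosingCircle(plane(c,q,8)[:,:2].astype(np.float32)); print(x,y,r)
```

```text
[[ 442.  -258.4    8. ]
 [ 500.3 -323.4    8. ]
 [ 417.1 -341.     8. ]] [ 453.2 -307.6    8. ] [50.50010499 49.75064204 49.13233802] [ 102.75602405  -18.55608808 -137.13815993]
452.9979248046875 -359.50885009765625 397.9869384765625
```

Run:
```python
from h import *
s=manip.read_state(); print(s["clock"],s["eef_pos"],s["eef_rot"])
```

```text
0.9667 [ 416.10523299 -327.93877019  185.56583206] [-3.14131744e+00  2.08326845e-04  3.73722042e-01]
```

>>> jog_arm([
  [0.2,0.12,0,0,0,0,0],
  [0.31,0.19,0,0,0,0,0],
  [0.31,0.19,-0.25,0,0,0,0],
  [0.31,0.19,-0.5,0,0,0,0],
  [0.31,0.19,-0.5,0,0,0,0],
  [0.31,0.19,-0.5,0,0,0,0],
])

```text
clock: 1.47
eef_pos: [451.3, -306.8, 125.4]
eef_rot: [-3.139, 0.001, 0.369]
wrist_force: [0.7, -0.2, 0.2]
finger_gap: 94.4
finger_force: 0.0
```

Run:
```python
from h import *
s=manip.read_state(); print(s["clock"],s["eef_pos"],s["eef_rot"])
c=cam("wrist"); save(c["im"],"w2.png"); print(proj(c,[[452.6,-306.5,8],[452.6,-306.5,68]]))
```

```text
1.4667 [ 451.29649046 -306.8443011   125.35517994] [-3.13942255e+00  1.44629114e-03  3.69342880e-01]
[[254.88015546 182.71835847]
 [254.86122664 196.56662594]]
```

View pics/w2.png

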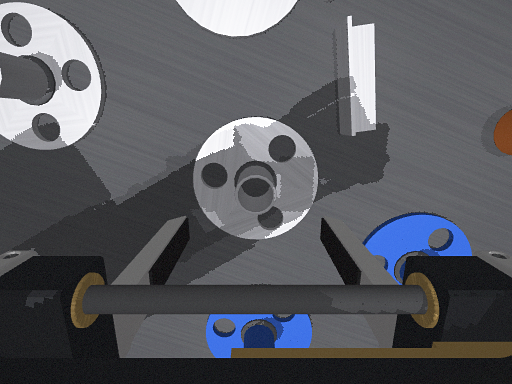

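Run:
```python
from h import *
c=cam("wrist"); s=manip.read_state(); print(s["eef_pos"])
print(plane(c,[[256,177.5]],8),plane(c,[[257,193]],68)); p=plane(c,[[214,175],[282,148]],8); print(p)
```

```text
[ 452.571624   -307.4073147   127.59701308]
[[ 459.87295738 -306.22912194    8.        ]] [[ 457.34786833 -307.86648278   68.        ]]
[[ 444.58077923 -258.09351073    8.        ]
 [ 503.66408223 -321.86429332    8.        ]]
```

>>> jog_arm([
  [0.015,0,-0.25,0,0,0,0],
  [0.015,0,-0.5,0,0,0,0],
  [0.015,0,-0.7,0,0,0,0],
  [0.015,0,-0.7,0,0,0,0],
  [0.015,0,-0.7,0,0,0,1],
  [0.015,0,-0.7,0,0,0,1],
  [0.015,0,-0.7,0,0,0,1],
  [0.015,0,-0.7,0,0,0,1],
])

```text
clock: 2.23
eef_pos: [455.0, -306.8, 43.6]
eef_rot: [3.139, -0.001, 0.371]
wrist_force: [-0.6, -0.3, -0.3]
finger_gap: 70.7
finger_force: 0.0
```

>>> jog_arm([
  [0,0,0,0,0,0,1],
  [0,0,0,0,0,0,1],
  [0,0,0,0,0,0,1],
  [0,0,0,0,0,0,1],
  [0,0,0,0,0,0,1],
  [0,0,0,0,0,0,1],
])

```text
clock: 2.73
eef_pos: [454.3, -306.3, 41.8]
eef_rot: [3.141, -0.0, 0.371]
wrist_force: [-0.3, -0.4, 0.9]
finger_gap: 41.1
finger_force: 35.0
```

Gripped (gap 41). Lift 110 mm.

>>> jog_arm([
  [0,0,0.1,0,0,0,1],
  [0,0,0.25,0,0,0,1],
  [0,0,0.45,0,0,0,1],
  [0,0,0.7,0,0,0,1],
  [0,0,0.92,0,0,0,1],
  [0,0,0.92,0,0,0,1],
  [0,0,0.92,0,0,0,1],
])

```text
clock: 3.32
eef_pos: [454.4, -306.2, 152.6]
eef_rot: [3.14, -0.001, 0.371]
wrist_force: [-0.6, -0.7, -8.0]
finger_gap: 40.7
finger_force: 35.0
```

>>> jog_arm([
  [0.01,0.1,0,0,0,0.005,1],
  [0.03,0.25,0,0,0,0.01,1],
  [0.05,0.42,0,0,0,0.02,1],
  [0.07,0.6,0,0,0,0.03,1],
  [0.1,0.78,0,0,0,0.035,1],
  [0.114,0.95,0,0,0,0.04,1],
])

```text
clock: 3.82
eef_pos: [467.1, -190.0, 149.9]
eef_rot: [-3.138, 0.002, 0.434]
wrist_force: [0.3, -0.3, -6.4]
finger_gap: 40.6
finger_force: 35.0
```

>>> jog_arm([
  [0.02,0.19,0,0,0,0.01,1],
  [0.045,0.38,0,0,0,0.02,1],
  [0.07,0.57,0,0,0,0.03,1],
  [0.09,0.76,0,0,0,0.035,1],
  [0.114,0.95,0,0,0,0.04,1],
])

```text
clock: 4.23
eef_pos: [480.3, -76.3, 150.0]
eef_rot: [-3.139, 0.003, 0.497]
wrist_force: [0.7, 0.5, -6.0]
finger_gap: 40.7
finger_force: 35.0
```

>>> jog_arm([
  [0.02,0.19,0,0,0,0.01,1],
  [0.045,0.38,0,0,0,0.02,1],
  [0.07,0.57,0,0,0,0.03,1],
  [0.09,0.76,0,0,0,0.035,1],
  [0.114,0.95,0,0,0,0.04,1],
])

```text
clock: 4.65
eef_pos: [493.9, 37.5, 150.0]
eef_rot: [-3.139, 0.003, 0.56]
wrist_force: [0.0, 0.5, -6.9]
finger_gap: 41.1
finger_force: 35.0
```

>>> jog_arm([
  [0.02,0.19,0,0,0,0.01,1],
  [0.045,0.38,0,0,0,0.02,1],
  [0.07,0.57,0,0,0,0.03,1],
  [0.09,0.76,0,0,0,0.035,1],
  [0.114,0.95,0,0,0,0.04,1],
])

```text
clock: 5.07
eef_pos: [507.5, 151.2, 149.9]
eef_rot: [-3.14, 0.004, 0.623]
wrist_force: [0.4, 0.4, -6.3]
finger_gap: 40.7
finger_force: 35.0
```

>>> jog_arm([
  [0.03,0.18,0,0,0,0,1],
  [0.05,0.35,0,0,0,0,1],
  [0.07,0.55,0,0,0,0,1],
  [0.09,0.75,0,0,0,0,1],
  [0.1,0.88,0,0,0,0,1],
  [0.114,0.95,0,0,0,0,1],
  [0.114,0.95,0,0,0,0,1],
  [0.114,0.95,0,0,0,0,1],
])

```text
clock: 5.73
eef_pos: [522.3, 263.3, 151.3]
eef_rot: [-3.142, 0.002, 0.622]
wrist_force: [-1.1, -0.6, -6.0]
finger_gap: 40.9
finger_force: 35.0
```

>>> jog_arm([
  [0,0,0,0,0,0,1],
  [0,0,0,0,0,0,1],
  [0,0,0,0,0,0,1],
])

```text
clock: 5.98
eef_pos: [522.8, 263.0, 152.2]
eef_rot: [3.142, -0.0, 0.621]
wrist_force: [-0.7, -0.2, -6.7]
finger_gap: 40.3
finger_force: 35.0
```

Run:
```python
from h import *
s=manip.read_state(); print(s["clock"],s["eef_pos"],s["eef_rot"],s["joints"])
c=cam("wrist"); d=cam("scene"); 
z=d["im"][110:270,330:500]; z=cv2.resize(z,(408,384),interpolation=cv2.INTER_CUBIC)
w=cv2.resize(c["im"],(392,294)); w=cv2.copyMakeBorder(w,0,90,0,0,cv2.BORDER_CONSTANT)
save(np.hstack([w,z]),"w3.png")
```

```text
5.9833 [522.82462648 262.96964869 152.24546723] [ 3.14151753e+00 -6.95337184e-05  6.21100386e-01] [ 4.03476782e-01  4.05755788e-01  1.45796838e+00 -6.09407995e-05
  1.27778437e+00  1.35319032e+00]
```

View pics/w3.png

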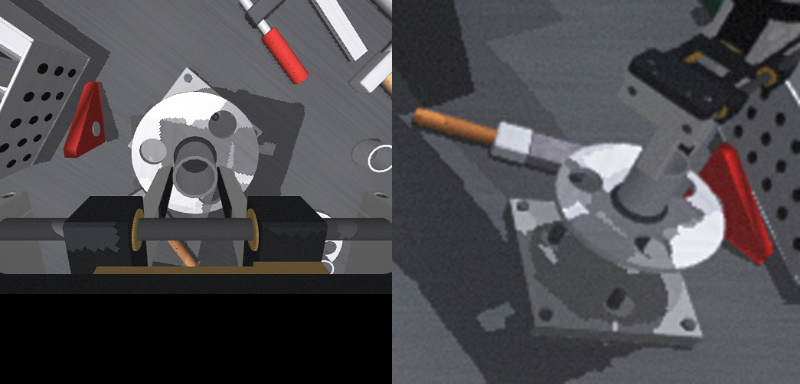

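The flange hangs held over the fixture: wrist view has holes at (153,151) and (221,124) in the half-scale panel. I'll check hole positions, the disc centre and tilt.

Run:
```python
from h import *
c=cam("wrist"); s=manip.read_state(); print(s["eef_pos"],s["clock"])
p=plane(c,[[199.8,197.2],[288.7,162]],118.4); d=p[:,:2]-[522.8,263]; print(p.round(1),np.hypot(*d.T),np.degrees(np.arctan2(d[:,1],d[:,0])), np.linalg.norm(p[0]-p[1]))
sc=cam("scene"); g=cv2.cvtColor(sc["im"],cv2.COLOR_RGB2GRAY)
# predicted outline and holes of an upright, centred disc for comparison
a=np.radians(np.arange(0,360,3)); a0=np.radians(-17.6+14.4)
im=sc["im"].copy(); wi=c["im"].copy()
for q,cc in((im,sc),(wi,c)):
    for cx,cy,r in [(0,0,75)]+[(50*np.cos(a0+k*2.0944),50*np.sin(a0+k*2.0944),16) for k in range(3)]:
        X=np.c_[522.8+cx+r*np.cos(a),263+cy+r*np.sin(a),0*a+118.4]
        cv2.polylines(q,[(proj(cc,X)*16).round().astype(int)],True,(255,0,0) if r>20 else (0,200,0),1,cv2.LINE_AA,4)
save(np.hstack([cv2.resize(im[130:240,370:500],(400,338)),cv2.resize(wi[90:300,130:379],(400,338))]),"w4.png")
```

```text
[522.78340809 263.3838268  152.26897757] 6.1333
[[500.4 307.7 118.4]
 [572.1 262.1 118.4]] [50.03849834 49.31467236] [116.626594    -1.08128478] 85.03239049267319
```

View pics/w4.png

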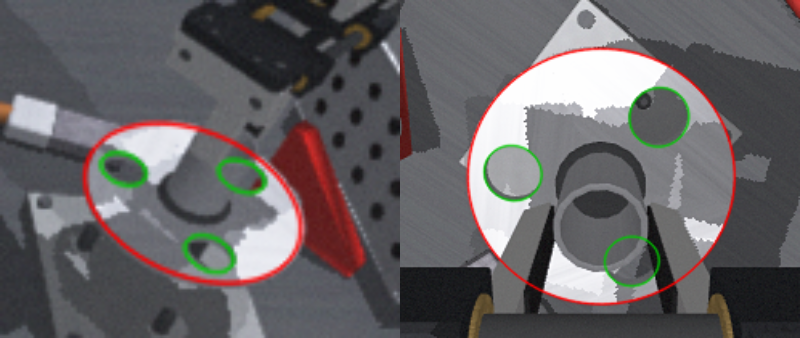

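The predicted outlines fall on the disc and its holes in both views, so the flange is upright, centred on the gripper and aligned. Lower to just above the stud tips, then slowly.

>>> jog_arm([
  [0,0.01,-0.1,0,0,0,1],
  [0,0.01,-0.25,0,0,0,1],
  [0,0.01,-0.4,0,0,0,1],
  [0,0.01,-0.48,0,0,0,1],
  [0,0.01,-0.5,0,0,0,1],
  [0,0.01,-0.5,0,0,0,1],
])

```text
clock: 6.68
eef_pos: [522.4, 264.9, 91.5]
eef_rot: [-3.141, 0.001, 0.622]
wrist_force: [-0.1, -0.5, -6.1]
finger_gap: 40.7
finger_force: 35.0
```

>>> jog_arm([
  [0,0,-0.02,0,0,0,1],
  [0,0,-0.04,0,0,0,1],
  [0,0,-0.06,0,0,0,1],
  [0,0,-0.08,0,0,0,1],
  [0,0,-0.1,0,0,0,1],
  [0,0,-0.12,0,0,0,1],
])

```text
clock: 7.18
eef_pos: [522.7, 265.0, 77.6]
eef_rot: [3.142, -0.0, 0.622]
wrist_force: [-0.4, -0.2, -6.6]
finger_gap: 40.8
finger_force: 35.0
```

Run:
```python
from h import *
s=manip.read_state(); print(s["clock"],s["eef_pos"],s["wrist_force"],s["moment"])
c=cam("wrist"); d=cam("scene")
save(np.hstack([cv2.resize(d["im"][150:260,360:490],(400,338),interpolation=cv2.INTER_CUBIC),cv2.resize(c["im"][90:300,130:379],(400,338))]),"w5.png")
```

```text
7.1833 [522.74882311 265.00831265  77.64713307] [-0.43546838 -0.22549704 -6.61520938] [-0.02255043 -0.01828491 -0.00524478]
```

View pics/w5.png

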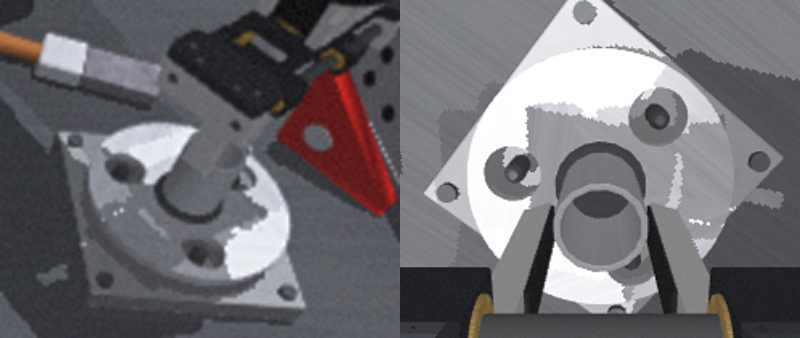

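The studs show in the middle of the holes (crop (515,170) and (657,117)). Continue down.

>>> jog_arm([
  [0,0,-0.02,0,0,0,1],
  [0,0,-0.04,0,0,0,1],
  [0,0,-0.06,0,0,0,1],
  [0,0,-0.08,0,0,0,1],
  [0,0,-0.1,0,0,0,1],
  [0,0,-0.115,0,0,0,1],
  [0,0,-0.115,0,0,0,1],
  [0,0,-0.115,0,0,0,1],
])

```text
clock: 7.95
eef_pos: [522.7, 265.0, 63.9]
eef_rot: [3.142, 0.0, 0.622]
wrist_force: [-0.2, 0.8, -6.6]
finger_gap: 41.2
finger_force: 35.0
```

>>> jog_arm([
  [0,0,-0.005,0,0,0,1],
  [0,0,-0.01,0,0,0,1],
  [0,0,-0.015,0,0,0,1],
  [0,0,-0.015,0,0,0,1],
  [0,0,-0.015,0,0,0,1],
])

```text
clock: 8.37
eef_pos: [522.7, 265.0, 62.1]
eef_rot: [-3.142, 0.0, 0.622]
wrist_force: [-0.1, -1.5, -5.8]
finger_gap: 40.9
finger_force: 35.0
```

>>> jog_arm([
  [0,0,-0.004,0,0,0,1],
  [0,0,-0.008,0,0,0,1],
  [0,0,-0.008,0,0,0,1],
  [0,0,-0.008,0,0,0,1],
])

```text
clock: 8.7
eef_pos: [522.8, 265.1, 61.8]
eef_rot: [3.141, -0.001, 0.622]
wrist_force: [-3.6, -2.2, 4.7]
finger_gap: 40.7
finger_force: 35.0
```

Seated on the plate (force changed sign). Release and rise.

>>> jog_arm([
  [0,0,0,0,0,0,0],
  [0,0,0,0,0,0,0],
  [0,0,0,0,0,0,0],
  [0,0,0,0,0,0,0],
  [0,0,0,0,0,0,0],
  [0,0,0,0,0,0,0],
  [0,0,0,0,0,0,0],
  [0,0,0,0,0,0,0],
])

```text
clock: 9.37
eef_pos: [522.7, 265.0, 61.2]
eef_rot: [-3.142, 0.0, 0.622]
wrist_force: [-0.4, -0.2, -0.9]
finger_gap: 90.7
finger_force: 0.0
```

>>> jog_arm([
  [0,0,0.05,0,0,0,0],
  [0,0,0.15,0,0,0,0],
  [0,0,0.35,0,0,0,0],
  [0,0,0.6,0,0,0,0],
  [0,0,0.85,0,0,0,0],
  [0,0,0.95,0,0,0,0],
  [0,0,0.95,0,0,0,0],
  [0,0,0.95,0,0,0,0],
])

```text
clock: 10.03
eef_pos: [522.7, 264.9, 175.2]
eef_rot: [3.141, -0.001, 0.622]
wrist_force: [0.2, 0.3, -0.3]
finger_gap: 93.7
finger_force: 0.0
```

Run:
```python
from h import *
c=cam("wrist"); d=cam("scene")
save(np.hstack([cv2.resize(d["im"][150:260,360:490],(400,338),interpolation=cv2.INTER_CUBIC),cv2.resize(c["im"][60:300,110:394],(400,338))]),"w6.png")
```

```text
(no output)
```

View pics/w6.png

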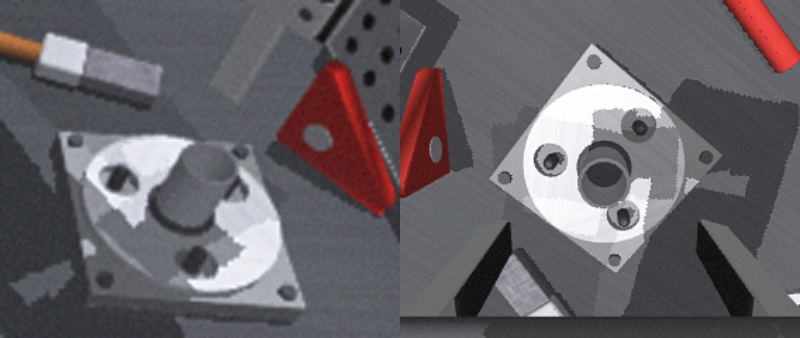

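The flange lies flat and centred on the plate, with a stud through each of its three holes, and the gripper is clear. Handing in.

```bash
python3 -c "
from cell import manip; print(manip.sign_off())"
```

```text
the job is handed in; nothing more can be done
None
```

The three-hole flange was lowered in the gripper over the three studs, released flat and centred on the fixture plate at about 9 s, and handed in; the arm never went near the other flanges' pipes, though their positions weren't re-measured and no verdict came back.

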